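# Stir the drying balls, then hold the case lid half open

### The job

Get the drying balls ready to be packed in the instrument case: take the stirring rod from its stand, stir the balls round in the steel pot until at least four of the six have moved from their places by more than their own width, and leave the rod loose in the pot with all the balls still inside. Then lift the case lid, which has a bar handle on top, and hold it open at 45 degrees, give or take 5, for a colleague to load the case: the lid falls shut by itself, so finish while still holding it there, with nothing but the gripper carrying it. Leave the jar, the well block and the timer alone.

Things in the scene. Friction and masses are not known exactly. Their poses are not given: they have to be found in the camera images.
- rod_grip (a point): Centre of the round black plastic grip (16 mm in diameter, 52 mm long, upright) at the top of the loose stirring rod, 80 g. Its z axis runs along the rod, up to its top end. The rod is 180 mm long in all: a 10 mm steel shaft 128 mm long below the grip. This point is 26 mm below the rod's top end and 154 mm above its lower tip. The rod starts upright in the stand, a little loose in the hole, its tip 10 mm above the table.
- rod_tip (a point): Lower end of the stirring rod's steel shaft, on the rod's axis.
- stand: Fixed grey plastic block, 64 x 64 x 60 mm high, with a 14 mm hole 50 mm deep in the middle of its top, in which the rod stands. Origin: centre of its underside, on the table. Stand and pot may have changed places.
- pot_floor (a point): Centre of the inner floor of the fixed, open, straight-sided round steel pot, 6 mm above the table; z up. The pot is 100 mm high and 116 mm in outer diameter; its wall is 5 mm thick (inner radius 53 mm, inner depth 94 mm). A rod let go in it stays in it, upright or leaning against the rim.
- pot_rim (a point): Centre of the pot's mouth, 100 mm above the table.
- ball0_center (a point): Centre of one of the six loose white ceramic drying balls, 22 mm in diameter, 19 g, which start in one layer on the pot's floor in a ring about 36 mm from its centre, the middle free.
- ball1_center (a point): Centre of one of the six loose white ceramic drying balls, 22 mm in diameter, 19 g, which start in one layer on the pot's floor in a ring about 36 mm from its centre, the middle free.
- ball2_center (a point): Centre of one of the six loose white ceramic drying balls, 22 mm in diameter, 19 g, which start in one layer on the pot's floor in a ring about 36 mm from its centre, the middle free.
- ball3_center (a point): Centre of one of the six loose white ceramic drying balls, 22 mm in diameter, 19 g, which start in one layer on the pot's floor in a ring about 36 mm from its centre, the middle free.
- ball4_center (a point): Centre of one of the six loose white ceramic drying balls, 22 mm in diameter, 19 g, which start in one layer on the pot's floor in a ring about 36 mm from its centre, the middle free.
- ball5_center (a point): Centre of one of the six loose white ceramic drying balls, 22 mm in diameter, 19 g, which start in one layer on the pot's floor in a ring about 36 mm from its centre, the middle free.
- lid (a joint): Opening angle of the case lid in rad: 0 closed, 0.785 is the 45 degrees asked, 1.9 fully open. Plain hinge: the lid (about 0.5 kg) falls shut when let go anywhere below about 1.5 rad. The aluminium case is fixed on the table: 240 mm deep, 280 mm wide, 120 mm high, standing with its front roughly towards the robot; latches already undone.
- lid_hinge (a point): Middle of the lid's hinge line at the case's back rim, 120 mm above the table. Its axes are the lid's own: x points from the lid's front edge to the hinge (away from the robot), y along the hinge line, z out of the lid's top face. The lid turns about y.
- lid_handle (a point): Middle of the black bar handle on top of the lid: a round bar 11 mm thick and 100 mm long, parallel to the hinge, on a post at each end, 35 mm above the lid's top face. The bar is 210 mm from the hinge line along the lid and 57 mm above the hinge in the lid's own z, 30 mm back from the lid's front edge. With the lid closed it is about 178 mm above the table. A downward gripper can pinch it across, and the bar turns between the fingers as the lid rises. Axes as the lid's.
- jar: Bystander: closed white plastic jar, 48 mm in diameter, 65 mm high. Origin: centre of its underside.
- well_block: Bystander: flat white well block, 85 x 125 x 30 mm. Origin: centre of its underside.
- timer: Bystander: small white timer lying flat, 50 x 70 x 22 mm. Origin: centre of its underside.
Things that resemble listed ones, but are neither listed nor needed, are in the scene too. Of the things that look like the part that bears rod_grip, the smallest one is meant. Of the things that look like the part that bears pot_floor, take the one that is farthest to the robot's right at the start.

How it is judged:
On the way, in this order (a step that is already met when the one before it is completed fails the run):
1. the rod is lifted out of its stand in the fingers (contact force between the fingers and rod above 0.5 N and height (world z) of rod_tip above 0.065 m), for 0.1 s.
2. with the held rod's tip down in the pot, at least four of the six balls have moved more than 22 mm (a ball width) from where they began (contact force between the fingers and rod above 0.5 N and horizontal distance between rod_tip and pot_floor below 0.055 m and z of rod_tip in the frame of pot_floor below 0.05 m and (distance of each of ball0_center, ball1_center, ball2_center, ball3_center from where it was at the start of the episode above 0.022 m or distance of each of ball0_center, ball1_center, ball2_center, ball4_center from where it was at the start of the episode above 0.022 m or distance of each of ball0_center, ball1_center, ball2_center, ball5_center from where it was at the start of the episode above 0.022 m or distance of each of ball0_center, ball1_center, ball3_center, ball4_center from where it was at the start of the episode above 0.022 m or distance of each of ball0_center, ball1_center, ball3_center, ball5_center from where it was at the start of the episode above 0.022 m or distance of each of ball0_center, ball1_center, ball4_center, ball5_center from where it was at the start of the episode above 0.022 m or distance of each of ball0_center, ball2_center, ball3_center, ball4_center from where it was at the start of the episode above 0.022 m or distance of each of ball0_center, ball2_center, ball3_center, ball5_center from where it was at the start of the episode above 0.022 m or distance of each of ball0_center, ball2_center, ball4_center, ball5_center from where it was at the start of the episode above 0.022 m or distance of each of ball0_center, ball3_center, ball4_center, ball5_center from where it was at the start of the episode above 0.022 m or distance of each of ball1_center, ball2_center, ball3_center, ball4_center from where it was at the start of the episode above 0.022 m or distance of each of ball1_center, ball2_center, ball3_center, ball5_center from where it was at the start of the episode above 0.022 m or distance of each of ball1_center, ball2_center, ball4_center, ball5_center from where it was at the start of the episode above 0.022 m or distance of each of ball1_center, ball3_center, ball4_center, ball5_center from where it was at the start of the episode above 0.022 m or distance of each of ball2_center, ball3_center, ball4_center, ball5_center from where it was at the start of the episode above 0.022 m)), for 0.1 s.
3. the rod is left in the pot, let go, with all balls inside (contact force between the fingers and rod below 0.05 N and horizontal distance between each of rod_tip, ball0_center, ball1_center, ball2_center, ball3_center, ball4_center, ball5_center and pot_floor below 0.055 m and z of rod_tip in the frame of pot_floor below 0.05 m and z of each of ball0_center, ball1_center, ball2_center, ball3_center, ball4_center, ball5_center in the frame of pot_floor below 0.09 m), for 0.3 s.
At the end, for the whole second after the job is handed in: The lid stands still at 45 degrees (within 5) with the fingers bearing on it and no other object touching it; the rod stands in the pot, its tip inside and under 50 mm above the floor, untouched by the robot; all six balls are in the pot (value of joint lid between 0.695 and 0.875 rad and velocity of joint lid between -0.05 and 0.05 rad/s and contact force between the fingers and lid above 0.5 N and contact force between each of rod, jar, well_block, timer and lid below 0.05 N and contact force between the arm and rod below 0.05 N and horizontal distance between each of rod_tip, ball0_center, ball1_center, ball2_center, ball3_center, ball4_center, ball5_center and pot_floor below 0.055 m and z of rod_tip in the frame of pot_floor below 0.05 m and z of each of ball0_center, ball1_center, ball2_center, ball3_center, ball4_center, ball5_center in the frame of pot_floor below 0.09 m); the arm keeps its last pose, push and grip.
It fails at once if the jar is moved more than 30 mm or tipped (distance of jar from where it was at the start of the episode above 0.03 m or angle between jar's own z axis and vertical above 0.4 rad).
It fails at once if the well block is moved more than 30 mm or tipped (distance of well_block from where it was at the start of the episode above 0.03 m or angle between well_block's own z axis and vertical above 0.4 rad).
It fails at once if the timer is moved more than 30 mm or tipped (distance of timer from where it was at the start of the episode above 0.03 m or angle between timer's own z axis and vertical above 0.4 rad).
It also fails if it takes over 72 s, if anything falls off the work surface, if the arm or the gripper's body presses on something with over 40 N, if the wrist force passes 120 N, or if a joint passes its speed limit or range.

### The arm

A 6-joint arm with a two-finger parallel gripper is mounted at the origin on the work surface. World frame = base frame: x ahead of the robot, y to its left, z up, the work surface at z = 0. Lengths are in m, angles in rad, forces in N, time in s.
With the tool pointing down it reaches from about 0.325 to 0.85 m from the base axis. Payload 4.4 kg.
Tool frame: the origin (TCP) lies at the centre of the arm's flange, where the gripper is bolted on; the fingertips stand 199 mm ahead of it and the grasp point (between the pads) lies 180 mm ahead of it; z points along the fingers, y is the line along which they close (so a half turn about z gives the same grasp; the last joint's range is limited). The gripper opens to 94 mm and grips with 3 to 60 N. Pads are 16 mm wide; open, the fingers measure 119 mm over their backs; the gripper's body (75 mm by 177 mm) begins 78 mm behind the grasp point.
Start: joints at [1.04, 0.207, 1.542, -0, 1.393, -0.15], TCP at [0.213, 0.534, 0.405] pointing down, gripper open.
Joint ranges: [-2.73, 2.73], [-0.86, 2.22], [0.23, 2.46], [-1.11, 4.25], [0.08, 2.63], [-2.82, 2.82]. Speed limits (rad/s): [2.79, 2.79, 3.14, 3.14, 3.14, 3.14].

### API

Orientations are given as a rotation vector (axis times angle).
In Python, from cell import env gives the robot as it stands.
- The arm moves only by the shell command python3 -m jog 'ROWS' [FORCE]. ROWS is JSON, a list of rows, each a list of 5 numbers: the closure, from 0 (fully open) to 1 (shut), then the shift along the tool's x, y, z in units of 30 mm (1.0 is 30 mm), then the turn about the tool's z in units of 8 degrees (1.0 is 8 degrees). In form: [[gripper, tx, ty, tz, turn], ...]. A call has 1 to 5 rows; each row shifts and turns the commanded pose from where the row before left it, along the tool's axes as they then stand; what a row does not reach is not made up. A row lasts 1/8 s, in which the tool goes at most 62.5 mm and 10.7 degrees, less where a joint would pass 70% of its speed; a pose out of reach is approached as far as the arm can. A call is refused whole if a number of a shift passes 1 or a number of a turn 1, either way. A call with a gripper value outside its range is refused whole. The fingers move at their own pace and stop on an object; FORCE is the grip in N (left out, the last holds). Time passes only in rows, so rows that do not move let the fingers close. It gives the time, the measured TCP pose, the force, the opening and the grip force at its end, in the units of the state.
- env.get_obs(): the state, without advancing time (a new reading comes with each control period).
- env.snapshot(name): name is "side" or "top" or "wrist"; returns (picture, depth): 420x560x3 uint8, red, green, blue; 420x560 float32, m along the optical axis (not along the pixel's ray), 0 where there is no reading.
- env.calibration(name): a dict with "vertical_fov" (degrees; the focal length in pixels is half the picture's height over the tangent of half this angle, whatever the lens; pixels are square), "cx", "cy" (the principal point, pixels), "position" and "attitude" of the camera in the world; the wrist camera has in their place "mount" (4x4, takes a point from camera to tool coordinates, whose origin is the TCP and whose axes are the flange's). Camera axes: x right, y down, z forward; pixel columns grow to the right and rows downward; lengths in m; the calibration is good to about 2 mm. A picture is of the moment at which its call begins: read the wrist's pose just before it. calibration takes no time and is no camera call.
- env.job_done(): hands the job in; it is judged then, once.
Trained networks look in the newest picture that a camera, given by its name, has taken for a name from the list of things; names that differ only in an ending like _2 or _b are one class to them, and where a whole thing is asked for, a point or a joint stands for the part that bears it (a point fixed in the world has none). Each returns a list of dicts, best first, with "conf" (0 to 1); they miss things now and then, are a little off and sometimes report something else, mostly with a low value. They report only what shows in the picture. A call takes as long as a camera call. They do not tell look-alikes from the thing itself.
- env.search_frame(label, camera): "centre" ([x, y, z] in m, in world coordinates, good to about 4 mm: the middle of the surface that is visible of it).
- env.silhouettes(label, camera): "mask" (420x560 bool, what is visible of it).
- env.tip_of(label, camera): "centre" ([x, y, z] in m, in world coordinates, good to about 4 mm: a listed point, or the origin of a listed thing).
The state is a dict: "time_s": time; "qpos": joint angles; "qvel": joint speeds; "tau": joint torques, N m; "tool_pos": TCP position; "tcp_rot": TCP orientation; "contact_force": force on the tool from outside, world axes, zero at the start; "moment": the same for the moment, N m; "grip_width": opening from 0.0 (shut) to 1.0 (fully open); "grasp_force": force on a finger pad.
Only numpy, scipy, OpenCV 4.12 (cv2) and the standard library are available. Lean on these libraries where they do the work, as an engineer would, in place of code of your own. Each camera call takes 0.05 s, during which the arm holds its last target. There are 200 camera calls.

## Working session

There is one attempt and no reset: what is moved stays moved. The work goes in short steps, Python scripts to look and compute and a shell command to move; the robot and the scene stay as the last step left them, time stands still between calls to the robot, and variables do not carry over. Pictures are saved under pics/ and viewed, at most 10 in all, crops included, and the job is handed in when it is done.

```bash
mkdir -p pics; ls
cat > h.py <<'E'
import numpy as np, cv2
from scipy.spatial.transform import Rotation as R
from cell import env
def save(cam,name):
    im,d=env.snapshot(cam); cv2.imwrite(f'pics/{name}.png',cv2.cvtColor(im,cv2.COLOR_RGB2BGR)); return im,d
E
python3 - <<'E'
from h import *
o=env.get_obs(); print({k:np.round(v,3) for k,v in o.items()})
for c in('top','side'):
    print(c,env.calibration(c))
    save(c,c+'0')
    for l in('rod_grip','stand','pot_floor','pot_rim','lid_handle','lid_hinge','ball0_center','jar','well_block','timer'):
        print(l,[(round(x['conf'],2),np.round(x['centre'],3).tolist()) for x in env.tip_of(l,c)])
a=cv2.imread('pics/top0.png');b=cv2.imread('pics/side0.png')
E
```

```text
pics
{'time_s': np.float64(0.0), 'qpos': array([ 1.04 ,  0.207,  1.543, -0.   ,  1.394, -0.151]), 'qvel': array([-0.002, -0.001, -0.001, -0.002, -0.   ,  0.001]), 'tau': array([-0.0000e+00, -3.7089e+01, -2.8140e+01,  7.0000e-02,  3.6000e-02,
       -0.0000e+00]), 'tool_pos': array([0.213, 0.534, 0.404]), 'tcp_rot': array([-5.930e-01, -3.084e+00,  3.000e-03]), 'contact_force': array([-0.058,  0.683, -0.144]), 'moment': array([0.038, 0.006, 0.015]), 'grasp_force': np.float64(0.0), 'grip_width': np.float64(1.0)}
top {'vertical_fov': 46.70650928947826, 'cx': 282.5673091829623, 'cy': 204.0607380395416, 'position': array([ 0.35070114, -0.07162799,  1.44109701]), 'attitude': array([-2.18133372,  2.13537087, -0.10707326])}
rod_grip [(0.65, [0.417, -0.328, 0.206]), (0.58, [0.584, -0.322, 0.213]), (0.5, [0.713, 0.242, 0.121]), (0.41, [0.505, -0.351, 0.163])]
stand [(0.82, [0.506, -0.356, -0.006])]
pot_floor [(0.88, [0.346, 0.102, 0.006]), (0.6, [0.491, -0.119, 0.001]), (0.55, [0.228, 0.262, 0.005])]
pot_rim [(0.84, [0.339, 0.105, 0.1]), (0.8, [0.229, 0.264, 0.1]), (0.57, [0.49, -0.126, 0.1])]

[... 451 characters left out ...]
.9377460699819, 'position': array([-0.04227679, -0.83014927,  0.65069724]), 'attitude': array([-2.00275801,  0.67663722, -0.37156195])}
rod_grip [(0.82, [0.414, -0.326, 0.214]), (0.65, [0.582, -0.324, 0.213]), (0.64, [0.5, -0.348, 0.164])]
stand [(0.63, [0.504, -0.353, -0.002])]
pot_floor [(0.67, [0.343, 0.104, 0.006]), (0.6, [0.234, 0.266, 0.004])]
pot_rim [(0.91, [0.494, -0.124, 0.1]), (0.81, [0.345, 0.103, 0.101]), (0.79, [0.237, 0.263, 0.098])]
lid_handle [(0.9, [0.51, 0.255, 0.178])]
lid_hinge [(0.91, [0.719, 0.248, 0.122])]
ball0_center [(0.48, [0.733, -0.042, 0.002])]
jar [(0.7, [0.732, -0.037, 0.003])]
well_block [(0.96, [0.736, -0.219, -0.0])]
timer [(0.82, [0.682, -0.418, -0.004])]
```

View pics/top0.png

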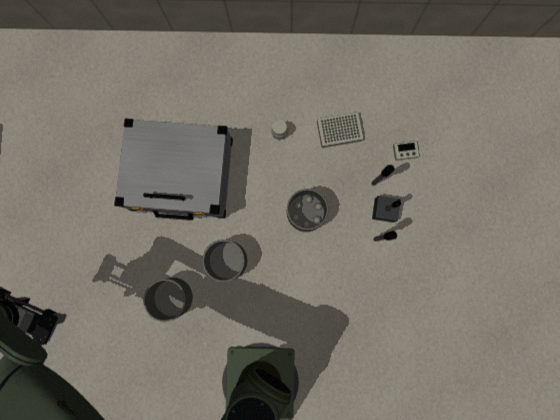

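View pics/side0.png

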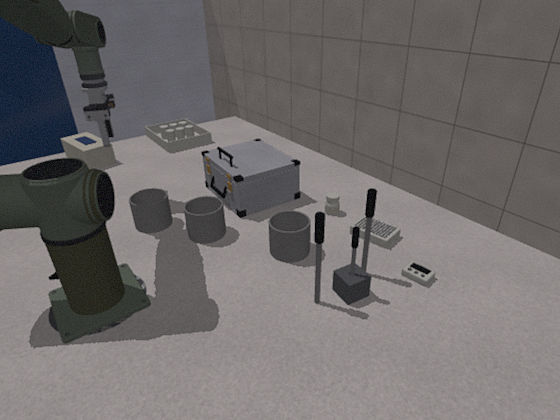

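The top view shows three pots: (307,210) with balls, (225,260) and (168,299). The one at (307,210) is farthest right, so I take that one. There are three rod-like things:
- A tall rod at top (390,172), side (370,200).
- A tall rod at top (388,236), side (320,225).
- A short rod in the stand at top (393,204), side (355,237).

The smallest is the one in the stand, so I choose that. Its crop comes next.

Run:
```python
from h import *
a=cv2.imread('pics/side0.png')[170:310,290:450]; b=cv2.imread('pics/top0.png')[150:255,340:440]
b=cv2.resize(b,(400,420),interpolation=2);a=cv2.resize(a,(400,420))
cv2.imwrite('pics/crop0.png',np.hstack([a,b]))
o=env.get_obs(); M=R.from_rotvec(o['tcp_rot']).as_matrix(); print(M.round(3)); print(env.calibration('wrist'))
```

```text
[[-0.929  0.371  0.   ]
 [ 0.371  0.929 -0.   ]
 [-0.    -0.    -1.   ]]
{'vertical_fov': 59.89465316649621, 'cx': 284.46043221560507, 'cy': 215.65679596304173, 'mount': array([[ 4.56283245e-04, -9.74186316e-01, -2.25745019e-01,
         6.39166573e-02],
       [ 9.99999871e-01,  4.95184647e-04, -1.15700983e-04,
        -1.01354960e-03],
       [ 2.24499782e-04, -2.25744937e-01,  9.74186416e-01,
         1.92617063e-02],
       [ 0.00000000e+00,  0.00000000e+00,  0.00000000e+00,
         1.00000000e+00]])}
```

View pics/crop0.png

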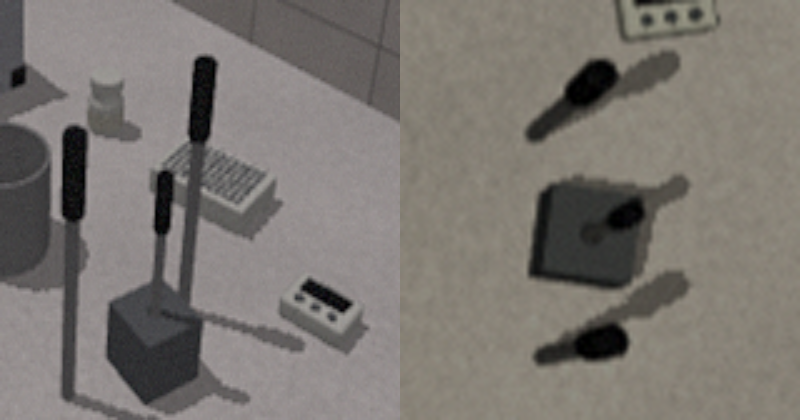

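The crop confirms it: the short rod stands in the grey block, and the two tall ones stand outside it. Next I turn, rise and move over the rod.

```bash
python3 -m jog '[[0,0,0,-0.9,-0.9],[0,0,0,-0.9,-0.9],[0,0,0,-0.9,-0.92],[0,-0.3,-1,0,0],[0,-0.3,-1,0,0]]'
python3 -m jog '[[0,-0.4,-1,0,0],[0,-0.4,-1,0,0],[0,-0.4,-1,0,0],[0,-0.4,-1,0,0],[0,-0.4,-1,0,0]]'
python3 -m jog '[[0,-0.4,-1,0,0],[0,-0.4,-1,0,0],[0,-0.4,-1,0,0],[0,-0.4,-1,0,0],[0,-0.4,-1,0,0]]'
python3 -m jog '[[0,-0.4,-1,0,0],[0,-0.4,-1,0,0],[0,-0.4,-1,0,0],[0,-0.4,-1,0,0],[0,-0.4,-1,0,0]]'
python3 -m jog '[[0,-0.4,-1,0,0],[0,-0.4,-1,0,0],[0,-0.4,-1,0,0],[0,-0.4,-1,0,0],[0,-0.4,-1,0,0]]'
python3 -m jog '[[0,-0.4,-1,0,0],[0,-0.4,-1,0,0],[0,-0.4,-1,0,0],[0,-0.3,-1,0,0],[0,0,0,0,0]]'
```

```text
time_s: 1.72
tool_pos: [0.2312, 0.4735, 0.4862]
tcp_rot: [-0.001, 3.141, 0.001]
contact_force: [1.5, -1.6, 0.2]
grip_width: 1.0
grasp_force: 0.0
time_s: 2.35
tool_pos: [0.2914, 0.323, 0.4858]
tcp_rot: [-0.0, 3.141, 0.0]
contact_force: [0.6, -0.1, 0.7]
grip_width: 1.001
grasp_force: 0.0
time_s: 2.98
tool_pos: [0.3513, 0.173, 0.4859]
tcp_rot: [-0.0, 3.141, 0.0]
contact_force: [-0.1, -0.1, 0.6]
grip_width: 0.997
grasp_force: 0.0
time_s: 3.6
tool_pos: [0.4114, 0.023, 0.4858]
tcp_rot: [0.0, 3.141, -0.0]
contact_force: [0.1, -0.5, 0.1]
grip_width: 1.001
grasp_force: 0.0
time_s: 4.22
tool_pos: [0.4714, -0.127, 0.4857]
tcp_rot: [0.0, 3.141, -0.0]
contact_force: [-0.4, -0.4, 0.2]
grip_width: 0.999
grasp_force: 0.0
time_s: 4.85
tool_pos: [0.5163, -0.2476, 0.4851]
tcp_rot: [-0.004, -3.141, -0.0]
contact_force: [0.2, 0.7, 0.1]
grip_width: 0.998
grasp_force: 0.0
```

```bash
cat >> h.py <<'E'
def campose(c):
    k=env.calibration(c)
    if c=='wrist':
        o=env.get_obs(); T=np.eye(4); T[:3,:3]=R.from_rotvec(o['tcp_rot']).as_matrix(); T[:3,3]=o['tool_pos']; T=T@k['mount']
        return k,T[:3,:3],T[:3,3]
    return k,R.from_rotvec(k['attitude']).as_matrix(),k['position']
def cloud(c):
    k,Rm,t=campose(c); im,d=env.snapshot(c); f=d.shape[0]/2/np.tan(np.radians(k['vertical_fov']/2))
    v,u=np.indices(d.shape); P=np.stack([(u-k['cx'])/f*d,(v-k['cy'])/f*d,d],-1)@Rm.T+t
    P[d<=0]=np.nan; return im,P
def tips(c,*ls):
    for l in ls: print(c,l,[(round(x['conf'],2),np.round(x['centre'],3).tolist()) for x in env.tip_of(l,c)])
E
python3 - <<'E'
from h import *
im,P=cloud('wrist'); cv2.imwrite('pics/w1.png',im[...,::-1])
tips('wrist','rod_grip','stand','pot_rim')
for m in env.silhouettes('rod_grip','wrist'):
    Q=P[m['mask']]; Q=Q[np.isfinite(Q[:,0])]
    if len(Q): print(round(m['conf'],2),len(Q),np.median(Q,0).round(3),'z98',np.percentile(Q[:,2],98).round(3), 'top', np.median(Q[Q[:,2]>np.percentile(Q[:,2],98)-.004],0).round(4))
im,P=cloud('top')
for m in env.silhouettes('rod_grip','top'):
    Q=P[m['mask']]; Q=Q[np.isfinite(Q[:,0])]
    if len(Q): print('top',round(m['conf'],2),len(Q),'top', np.median(Q[Q[:,2]>np.percentile(Q[:,2],98)-.004],0).round(4))
for m in env.silhouettes('pot_rim','top'):
    Q=P[m['mask']]; r=Q[abs(Q[:,2]-.1)<.006]
    if len(r)>20: print('rim',len(r),cv2.minEnclosingCircle(r[:,:2].astype(np.float32)))
E
```

```text
wrist rod_grip [(0.97, [0.579, -0.324, 0.208]), (0.91, [0.501, -0.357, 0.167]), (0.62, [0.414, -0.331, 0.213])]
wrist stand []
wrist pot_rim [(0.7, [0.49, -0.123, 0.095])]
0.96 2652 [ 0.418 -0.324  0.235] z98 0.248 top [ 0.4164 -0.3286  0.2469]
0.89 916 [ 0.5   -0.351  0.17 ] z98 0.191 top [ 0.5016 -0.3541  0.1901]
0.74 1617 [ 0.575 -0.319  0.186] z98 0.239 top [ 0.5714 -0.3202  0.2385]
top 0.41 55 top [ 0.4108 -0.3274  0.2486]
top 0.35 320 top [ 0.4469 -0.2472  0.5953]
rim 250 ((0.23010672628879547, 0.2629856467247009), 0.0584818497300148)
rim 149 ((0.488006055355072, -0.11950266361236572), 0.05762489140033722)
rim 243 ((0.3405979871749878, 0.10624783486127853), 0.05809788405895233)
```

View pics/w1.png

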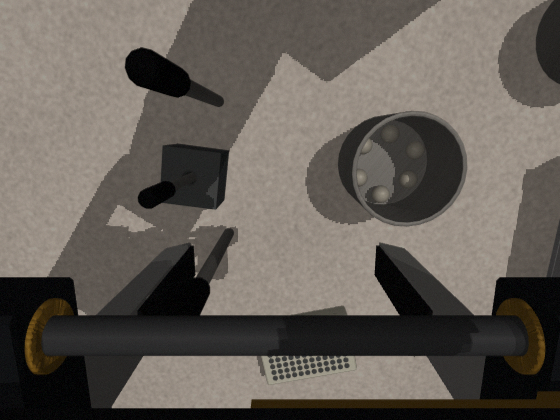

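The wrist view shows the short rod leaning slightly at (155,195), the tall ones at (150,70) and (210,280), and the balls in the pot around (390,160). I now go over the short rod and down.

```bash
python3 -m jog '[[0,0.12,-0.9,0,0],[0,0.12,-0.9,0,0],[0,0.12,-0.9,0,0],[0,0.12,-0.85,0,0],[0,0,0,0,0]]'
python3 - <<'E'
from h import *
im,P=cloud('wrist'); print(env.get_obs()['tool_pos'])
tips('wrist','rod_grip')
for m in env.silhouettes('rod_grip','wrist'):
    Q=P[m['mask']]; Q=Q[np.isfinite(Q[:,0])]
    if len(Q): print(round(m['conf'],2),len(Q),'top', np.median(Q[Q[:,2]>np.percentile(Q[:,2],98)-.004],0).round(4))
E
```

```text
time_s: 5.88
tool_pos: [0.5014, -0.3538, 0.4854]
tcp_rot: [-0.003, -3.141, -0.0]
contact_force: [-0.3, 0.5, 0.5]
grip_width: 0.998
grasp_force: 0.0
[ 0.50162006 -0.35282901  0.48544991]
wrist rod_grip [(0.96, [0.501, -0.35, 0.164]), (0.93, [0.416, -0.33, 0.213]), (0.31, [0.507, -0.095, 0.021])]
0.87 1244 top [ 0.5874 -0.323   0.2467]
0.74 1402 top [ 0.4162 -0.33    0.247 ]
0.7 560 top [ 0.5015 -0.3555  0.1903]
```

```bash
python3 -m jog '[[0,0,0,0.9,0],[0,0,0,0.9,0],[0,0,0,0.9,0],[0,0,0,0.9,0],[0,0,0,0.9,0]]'
python3 -m jog '[[1,0,0,0,0],[1,0,0,0,0],[1,0,0,0,0],[1,0,0,0,0],[1,0,0,0,0]]' 40
```

```text
time_s: 6.65
tool_pos: [0.5022, -0.3512, 0.3501]
tcp_rot: [-0.002, 3.141, 0.0]
contact_force: [0.5, 0.2, 0.4]
grip_width: 1.0
grasp_force: 0.0
time_s: 7.28
tool_pos: [0.5019, -0.3526, 0.3513]
tcp_rot: [0.0, 3.141, -0.001]
contact_force: [-0.3, -0.2, -0.3]
grip_width: 0.505
grasp_force: 0.0
```

```bash
python3 -m jog '[[1,0,0,0,0],[1,0,0,0,0],[1,0,0,0,0],[1,0,0,0,0],[1,0,0,0,0]]'
python3 -m jog '[[1,0,0,0,0],[1,0,0,0,0]]'
```

```text
time_s: 7.9
tool_pos: [0.5018, -0.3525, 0.3506]
tcp_rot: [0.0, -3.141, -0.0]
contact_force: [-0.0, -0.6, 0.0]
grip_width: 0.163
grasp_force: 40.0
time_s: 8.15
tool_pos: [0.5018, -0.3525, 0.3506]
tcp_rot: [0.0, -3.142, 0.0]
contact_force: [0.9, 0.2, 0.1]
grip_width: 0.164
grasp_force: 40.0
```

```bash
python3 -m jog '[[1,0,0,-0.6,0],[1,0,0,-0.9,0],[1,0,0,-1,0],[1,0,0,-1,0],[1,0,0,-0.7,0]]'
python3 -m jog '[[1,0.1,0.9,0,0],[1,0.1,0.9,0,0],[1,0.1,1,0,0],[1,0.1,1,0,0],[1,0.1,1,0,0]]'
python3 -m jog '[[1,0,1,0,0],[1,0,1,0,0],[1,0,0.9,0,0],[1,0,0,0,0]]'
python3 - <<'E'
from h import *
im,P=cloud('wrist'); print(env.get_obs()['tool_pos'])
cv2.imwrite('pics/w2.png',im[...,::-1])
tips('wrist','rod_tip','pot_rim','pot_floor')
ims,Ps=cloud('side'); cv2.imwrite('pics/s2.png',ims[...,::-1]); tips('side','rod_tip','pot_rim')
imt,Pt=cloud('top'); tips('top','rod_tip','pot_rim')
for n,c in (('wrist',P),('side',Ps)):
    q=c.reshape(-1,3)[::1]; s=q[(np.hypot(q[:,0]-.49,q[:,1]+.121)<.08)&(abs(q[:,2]-.1)<.005)]
    if len(s)>10:
        A=np.c_[2*s[:,:2],np.ones(len(s))]; x=np.linalg.lstsq(A,(s[:,:2]**2).sum(1),rcond=None)[0]; print(n,len(s),x[:2],np.sqrt(x[2]+x[0]**2+x[1]**2), cv2.minEnclosingCircle(s[:,:2].astype(np.float32)))
    s=q[(np.hypot(q[:,0]-.49,q[:,1]+.121)<.03)&(q[:,2]>.12)&(q[:,2]<.28)]
    for z in np.arange(.12,.28,.02):
        t=s[(s[:,2]>=z)&(s[:,2]<z+.02)]
        if len(t)>3: print(n,z.round(2),len(t),np.median(t,0).round(4))
E
```

```text
time_s: 8.78
tool_pos: [0.5018, -0.3524, 0.4801]
tcp_rot: [-0.0, 3.139, -0.003]
contact_force: [1.0, -0.5, -1.1]
grip_width: 0.166
grasp_force: 40.0
time_s: 9.4
tool_pos: [0.4865, -0.2074, 0.4782]
tcp_rot: [0.0, 3.14, -0.001]
contact_force: [-1.4, 0.1, -0.1]
grip_width: 0.159
grasp_force: 40.0
time_s: 9.9
tool_pos: [0.4866, -0.12, 0.4781]
tcp_rot: [-0.004, 3.14, -0.001]
contact_force: [1.0, -0.1, -0.5]
grip_width: 0.162
grasp_force: 40.0
[ 0.48667911 -0.120966    0.47791531]
wrist rod_tip [(0.88, [0.488, -0.122, 0.138]), (0.66, [0.409, -0.328, 0.002]), (0.6, [0.583, -0.325, 0.0])]
wrist pot_rim [(0.7, [0.348, 0.11, 0.099]), (0.67, [0.493, -0.126, 0.097])]
wrist pot_floor [(0.91, [0.338, 0.106, 0.009])]
side rod_tip [(0.73, [0.484, -0.124, 0.138]), (0.65, [0.581, -0.323, -0.0]), (0.65, [0.414, -0.326, 0.001])]
side pot_rim [(0.93, [0.346, 0.102, 0.098]), (0.66, [0.494, -0.123, 0.101]), (0.26, [0.486, -0.118, 0.292])]
top rod_tip [(0.51, [0.417, -0.329, -0.003])]
top pot_rim [(0.69, [0.232, 0.263, 0.102]), (0.61, [0.489, -0.125, 0.097]), (0.56, [0.34, 0.108, 0.099])]
wrist 1533 [ 0.48981759 -0.12425947] 0.054873818752193326 ((0.4902760684490204, -0.12443569302558899), 0.05801547318696976)
wrist 0.14 47 [ 0.4833 -0.1219  0.1504]
wrist 0.16 60 [ 0.4833 -0.1219  0.1715]
wrist 0.18 74 [ 0.4834 -0.1219  0.1904]
wrist 0.2 87 [ 0.4834 -0.1218  0.2109]
wrist 0.22 114 [ 0.4835 -0.1218  0.2306]
wrist 0.24 127 [ 0.4834 -0.1218  0.2496]
wrist 0.26 186 [ 0.4807 -0.1215  0.2752]
side 252 [ 0.49019953 -0.12547534] 0.055184600634638724 ((0.4907277524471283, -0.12539884448051453), 0.0584723986685276)
side 0.14 26 [ 0.4864 -0.1273  0.1498]
side 0.16 25 [ 0.4866 -0.1267  0.1691]
side 0.18 20 [ 0.4844 -0.1278  0.1912]
side 0.2 23 [ 0.4847 -0.127   0.2113]
side 0.22 29 [ 0.4848 -0.1264  0.2303]
side 0.24 29 [ 0.4859 -0.126   0.2501]
side 0.26 34 [ 0.4837 -0.1278  0.2718]
```

View pics/w2.png

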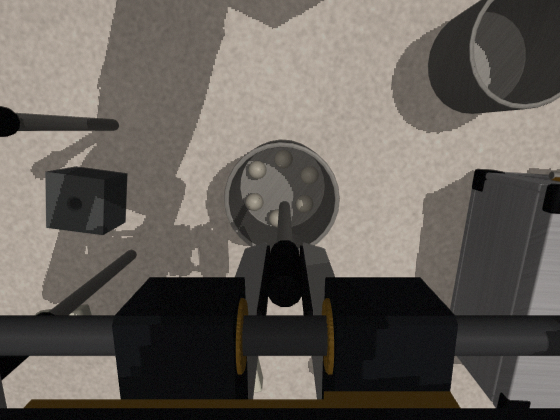

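The rod is held upright over the pot's centre. I see balls at about (257,170), (282,158), (309,175), (303,203), (255,202) and (275,215), with the middle free. I lower the rod and stir in a spiral.

```bash
python3 -m jog '[[1,-0.07,-0.08,0.8,0],[1,0,0,0.8,0],[1,0,0,0.8,0],[1,0,0,0.8,0],[1,0,0,0.8,0]]'
python3 -m jog '[[1,0,0,0,0],[1,0.5,0,0,0],[1,0.15,0.375,0,0],[1,-0.2,0.405,0,0],[1,-0.45,0.22,0,0]]'
python3 -m jog '[[1,-0.525,-0.09,0,0],[1,-0.425,-0.36,0,0],[1,-0.15,-0.55,0,0]]'
```

```text
time_s: 11.02
tool_pos: [0.4889, -0.1241, 0.3559]
tcp_rot: [0.0, 3.141, -0.0]
contact_force: [0.3, 1.0, -1.0]
grip_width: 0.164
grasp_force: 40.0
time_s: 11.65
tool_pos: [0.4897, -0.0932, 0.3577]
tcp_rot: [-0.001, 3.139, -0.003]
contact_force: [0.1, -0.1, -0.1]
grip_width: 0.166
grasp_force: 40.0
time_s: 12.02
tool_pos: [0.5229, -0.1243, 0.3562]
tcp_rot: [-0.002, 3.141, 0.0]
contact_force: [0.7, -0.2, -0.9]
grip_width: 0.164
grasp_force: 40.0
```

```bash
python3 -m jog '[[1,0.15,-0.55,0,0],[1,0.4,-0.4,0,0],[1,0.55,-0.15,0,0],[1,0.55,0.15,0,0],[1,0.4,0.4,0,0]]'
python3 -m jog '[[1,0.15,0.55,0,0],[1,-0.15,0.55,0,0],[1,-0.4,0.4,0,0],[1,-0.55,0.15,0,0],[1,-0.55,-0.15,0,0]]'
python3 -m jog '[[1,-0.4,-0.4,0,0],[1,-0.15,-0.55,0,0],[1,0.15,-0.55,0,0],[1,0.4,-0.4,0,0],[1,0,0,0,0]]'
python3 - <<'E'
from h import *
im,P=cloud('wrist'); cv2.imwrite('pics/w3.png',im[...,::-1]); tips('wrist','rod_tip','ball0_center'); im,P=cloud('top'); tips('top','ball0_center')
E
```

```text
time_s: 12.65
tool_pos: [0.4604, -0.141, 0.3579]
tcp_rot: [0.004, 3.134, -0.001]
contact_force: [4.7, 2.0, -0.1]
grip_width: 0.162
grasp_force: 40.0
time_s: 13.28
tool_pos: [0.5066, -0.0953, 0.3564]
tcp_rot: [0.003, -3.14, 0.005]
contact_force: [-0.1, -1.1, -0.9]
grip_width: 0.166
grasp_force: 39.9
time_s: 13.9
tool_pos: [0.5041, -0.1531, 0.3564]
tcp_rot: [-0.004, -3.141, -0.002]
contact_force: [-1.2, 3.6, -1.0]
grip_width: 0.164
grasp_force: 40.0
wrist rod_tip [(0.89, [0.411, -0.331, 0.003]), (0.73, [0.5, -0.152, 0.016]), (0.6, [0.585, -0.327, 0.001]), (0.5, [0.492, -0.123, 0.098])]
wrist ball0_center [(0.85, [0.528, -0.132, 0.02])]
top ball0_center [(0.58, [0.528, -0.132, 0.02]), (0.57, [0.454, -0.138, 0.019])]
```

View pics/w3.png

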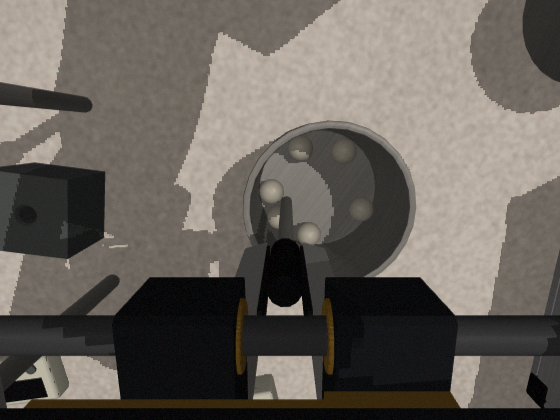

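All six balls are inside, at about (300,150), (343,150), (361,210), (308,232), (271,190) and (276,220). The pictures can't tell one ball from another, so I stir another full turn, taking looks on the way to follow the motion.

```bash
cat > b.py <<'E'
from h import *
im,P=cloud('wrist'); rt=env.get_obs()['tool_pos'][:2]; k,Rm,t=campose('wrist')
g=cv2.cvtColor(im,cv2.COLOR_RGB2GRAY); q=P.reshape(-1,3)
m=((np.hypot(P[...,0]-.49,P[...,1]+.1245)<.052)&(P[...,2]>.0185)&(P[...,2]<.034)&(np.hypot(P[...,0]-rt[0],P[...,1]-rt[1])>.008)).astype(np.uint8)
n,_,s,_=cv2.connectedComponentsWithStats(m); lab=_*0
n,lab=cv2.connectedComponents(m)
for i in range(1,n):
    Q=P[lab==i]
    if len(Q)>15:
        A=np.c_[2*Q,np.ones(len(Q))]; c=Q[Q[:,2]>np.percentile(Q[:,2],70)].mean(0)-[.49,-.1245,0]
        print(len(Q),(c*1000).round(),'ang',round(np.degrees(np.arctan2(c[1],c[0]))))
print('rod',((rt-[.49,-.1245])*1000).round())
E
python3 b.py
python3 -m jog '[[1,0.55,-0.15,0,0],[1,0.55,0.15,0,0]]' | head -2; python3 b.py
python3 -m jog '[[1,0.4,0.4,0,0],[1,0.15,0.55,0,0]]'| head -2; python3 b.py
python3 -m jog '[[1,-0.15,0.55,0,0],[1,-0.4,0.4,0,0]]'| head -2; python3 b.py
python3 -m jog '[[1,-0.55,0.15,0,0],[1,-0.55,-0.15,0,0]]'| head -2; python3 b.py
python3 -m jog '[[1,-0.4,-0.4,0,0],[1,-0.15,-0.55,0,0]]'; python3 b.py
python3 -m jog '[[1,0.15,-0.55,0,0],[1,0.4,-0.4,0,0]]'; python3 b.py
```

```text
504 [-36. -16.  28.] ang -156
507 [-34.  21.  28.] ang 148
509 [  1. -39.  28.] ang -88
461 [17. 38. 28.] ang 67
220 [ 24. -36.  29.] ang -57
428 [40. -8. 28.] ang -12
rod [ 15. -27.]
time_s: 14.45
tool_pos: [0.473, -0.152, 0.3575]
419 [-34.  21.  28.] ang 148
250 [-35. -16.  28.] ang -156
458 [ -7. -39.  28.] ang -100
428 [17. 39. 28.] ang 67
143 [ 21. -38.  27.] ang -61
rod [-19. -27.]
time_s: 14.75
tool_pos: [0.4555, -0.1238, 0.3574]
77 [-36.  -9.  28.] ang -166
205 [-32.  21.  28.] ang 147
436 [-11. -39.  28.] ang -106
199 [16. 41. 28.] ang 69
rod [-35.   3.]
time_s: 15.05
tool_pos: [0.473, -0.0944, 0.357]
257 [-40.  -5.  28.] ang -173
244 [-29.  28.  28.] ang 136
455 [-11. -39.  28.] ang -106
207 [16. 39. 28.] ang 68
417 [ 24. -34.  28.] ang -55
75 [ 37. -14.  26.] ang -21
rod [-16.  31.]
time_s: 15.35
tool_pos: [0.5057, -0.0954, 0.3561]
509 [-41.  -5.  28.] ang -173
496 [-29.  29.  28.] ang 135
476 [-11. -39.  28.] ang -106
39 [ 6. 26. 32.] ang 77
262 [21. 38. 28.] ang 61
452 [ 23. -34.  28.] ang -56
436 [40. -8. 28.] ang -11
rod [17. 28.]
time_s: 15.65
tool_pos: [0.5229, -0.1245, 0.3566]
tcp_rot: [-0.0, 3.14, 0.002]
contact_force: [-1.6, 0.5, 0.2]
grip_width: 0.163
grasp_force: 40.0
533 [-41.  -5.  28.] ang -173
514 [-29.  28.  28.] ang 135
499 [-11. -39.  28.] ang -106
460 [ 24. -34.  28.] ang -55
461 [31. 28. 28.] ang 42
30 [24. -1. 32.] ang -1
274 [ 41. -11.  28.] ang -16
rod [33. -2.]
time_s: 15.95
tool_pos: [0.5043, -0.1521, 0.356]
tcp_rot: [-0.002, -3.139, -0.01]
contact_force: [-1.6, 6.7, 0.5]
grip_width: 0.164
grasp_force: 40.1
501 [-41.  -5.  28.] ang -173
497 [-29.  28.  28.] ang 136
485 [-11. -39.  28.] ang -106
31 [  4. -25.  32.] ang -81
311 [ 16. -39.  28.] ang -67
445 [31. 27. 28.] ang 41
232 [ 38. -16.  28.] ang -23
rod [ 13. -29.]
```

The balls hardly move: the rod passes on their inner side. I'll enter the wide gap at world angle ~90° and sweep at a larger radius (42 mm), a little lower and with a firmer grip.

```bash
python3 -m jog '[[1,0.55,0.95,0,0],[1,0,0.5,0.1,0],[1,0,0.9,0,0],[1,0,0,0,0]]' 60 | sed -n '1,2p;4p'; python3 b.py
python3 -m jog '[[1,-0.479,-0.084,0,0],[1,-0.421,-0.244,0,0],[1,-0.312,-0.372,0,0]]' | sed -n '1,2p;4p'; python3 b.py
python3 -m jog '[[1,-0.167,-0.457,0,0],[1,0,-0.486,0,0],[1,0.167,-0.457,0,0]]'| sed -n '1,2p;4p'; python3 b.py
```

```text
time_s: 16.5
tool_pos: [0.489, -0.081, 0.3538]
contact_force: [-0.3, -0.1, -1.4]
406 [-41.  -4.  28.] ang -174
341 [-29.  28.  28.] ang 135
480 [-11. -39.  28.] ang -106
32 [-9. 41. 32.] ang 102
455 [ 15. -37.  28.] ang -68
244 [29. 27. 28.] ang 44
435 [ 38. -18.  28.] ang -25
rod [-1. 43.]
time_s: 16.92
tool_pos: [0.5247, -0.1036, 0.3526]
contact_force: [-6.8, 0.4, 3.2]
543 [-42.  -5.  28.] ang -173
531 [-28.  29.  28.] ang 135
509 [-11. -39.  28.] ang -106
486 [ 15. -38.  28.] ang -68
45 [19. 20. 32.] ang 47
463 [ 37. -18.  28.] ang -25
48 [37. 12. 24.] ang 18
65 [37. 27. 25.] ang 36
rod [36. 19.]
time_s: 17.35
tool_pos: [0.5242, -0.1443, 0.3521]
contact_force: [-5.9, 6.3, 0.5]
545 [-41.  -5.  28.] ang -173
533 [-28.  28.  28.] ang 135
511 [-11. -39.  28.] ang -106
681 [ 17. -37.  27.] ang -65
44 [ 17. -18.  32.] ang -46
458 [42.  5. 28.] ang 7
rod [ 33. -21.]
```

Run:
```python
from h import *
k=env.calibration('wrist'); M=R.from_rotvec([-.004,3.14,-.001]).as_matrix(); mt=k['mount']; t=M@mt[:3,3]+[.48668,-.12097,.4779]; Rm=M@mt[:3,:3]; f=210/np.tan(np.radians(k['vertical_fov']/2))
for u,v in((257,170),(282,158),(309,175),(303,203),(255,202),(275,215)):
    d=Rm@[(u-k['cx'])/f,(v-k['cy'])/f,1]; p=t+d*(.020-t[2])/d[2]; c=p-[.49,-.1245,.02]; print((c*1000).round(),round(np.degrees(np.arctan2(c[1],c[0]))))
```

```text
[-21. -31.   0.] -125
[-36.  -1.   0.] -178
[-16.  31.   0.] 116
[19. 25.  0.] 53
[ 18. -34.   0.] -63
[ 34. -10.   0.] -16
```

The rod leans about the closing axis when it presses a ball against the wall. I'll go back to the centre, turn the tool so its stiff (closing) axis is tangential to the sweep, and measure the lean.

```bash
cat > rod.py <<'E'
from h import *
im,P=cloud('wrist'); o=env.get_obs(); q=P.reshape(-1,3)
cam=campose('wrist')[2]
c=o['tool_pos'][:2]
s=q[(np.hypot(q[:,0]-c[0],q[:,1]-c[1])<.03)&(q[:,2]>.03)&(q[:,2]<.15)]
z0=[]
for z in np.arange(.03,.15,.02):
    t=s[(s[:,2]>=z)&(s[:,2]<z+.02)]
    if len(t)>5:
        m=np.median(t,0); v=m[:2]-cam[:2]; m[:2]+=v/np.linalg.norm(v)*.0045; z0.append(m); print(len(t),m[2].round(3),((m[:2]-[.49,-.1245])*1000).round(1))
print('tool',((c-[.49,-.1245])*1000).round(1))
E
python3 -m jog '[[1,0.6,0.35,0,0],[1,0.61,0.35,0,0],[1,0,0,0,0]]' |sed -n '2p;4p'; python3 rod.py
python3 -m jog '[[1,0,0,0,1],[1,0,0,0,1],[1,0,0,0,1],[1,0,0,0,1],[1,0,0,0,1]]' |sed -n '2p;4p'
python3 -m jog '[[1,0,0,0,1],[1,0,0,0,1],[1,0,0,0,1],[1,0,0,0,1],[1,0,0,0,1]]' |sed -n '2p;4p'
python3 -m jog '[[1,0,0,0,1],[1,0,0,0,1],[1,0,0,0,1],[1,0,0,0,0.75],[1,0,0,0,0]]' |sed -n '2,4p'; python3 rod.py; python3 b.py
```

```text
tool_pos: [0.4889, -0.1242, 0.354]
contact_force: [0.5, 0.8, -1.1]
60 0.041 [-9.7 -1.2]
75 0.061 [-8.6 -0.8]
98 0.08 [-7.5 -0.8]
115 0.101 [-6.4 -0.8]
153 0.12 [-5.3 -0.9]
125 0.146 [-5.4 -0.9]
tool [-0.6  0. ]
tool_pos: [0.4902, -0.1248, 0.3542]
contact_force: [0.1, 0.2, -0.6]
tool_pos: [0.4902, -0.1248, 0.3542]
contact_force: [-0.7, 0.6, 0.0]
tool_pos: [0.4899, -0.1247, 0.3541]
tcp_rot: [2.571, 1.802, 0.002]
contact_force: [0.5, 0.1, -0.2]
61 0.04 [5.2 7.6]
76 0.06 [4.7 6.5]
93 0.08 [4.4 5.6]
115 0.1 [3.9 4.6]
153 0.12 [3.4 3.5]
121 0.146 [3.3 3.5]
tool [-0.3 -0. ]
467 [43.  6. 28.] ang 8
485 [-28.  29.  28.] ang 135
42 [ 6. 12. 32.] ang 62
792 [ 25. -31.  28.] ang -51
489 [-42.  -5.  28.] ang -173
24 [-49. -18.  31.] ang -160
rod [-0.  0.]
```

```bash
python3 -m jog '[[1,0.5,0,0,0],[1,0.53,0,0,0],[1,-0.01,0.144,0,1],[1,-0.01,0.144,0,1],[1,-0.01,0.144,0,1]]' |sed -n '2,4p'
python3 -m jog '[[1,-0.01,0.144,0,1],[1,-0.01,0.144,0,1],[1,-0.01,0.144,0,1],[1,-0.01,0.144,0,1]]' |sed -n '2,4p'; python3 b.py;python3 rod.py
python3 -m jog '[[1,-0.01,0.144,0,1],[1,-0.01,0.144,0,1],[1,-0.01,0.144,0,1],[1,-0.01,0.144,0,1]]' |sed -n '2,4p'; python3 b.py;python3 rod.py
```

```text
tool_pos: [0.5109, -0.1004, 0.3537]
tcp_rot: [-2.893, -1.223, -0.001]
contact_force: [-0.5, -0.0, -0.7]
tool_pos: [0.5181, -0.1139, 0.3527]
tcp_rot: [-3.112, -0.377, 0.009]
contact_force: [-4.2, 5.0, 0.7]
151 [39.  1. 28.] ang 1
824 [ 24. -32.  28.] ang -53
233 [ -9. -41.  28.] ang -102
rod [28. 10.]
148 0.041 [48.  15.8]
184 0.061 [47.7 15.7]
243 0.08 [47.7 15.5]
641 0.1 [47.3 15.9]
151 0.121 [31.9 12.1]
137 0.146 [32.7 12.1]
tool [28.  10.3]
tool_pos: [0.5166, -0.1309, 0.3517]
tcp_rot: [-3.097, 0.495, 0.018]
contact_force: [-5.7, 4.3, 1.6]
1219 [  9. -36.  28.] ang -76
rod [26. -7.]
57 0.04 [26.9 -7.3]
72 0.06 [26.7 -7.5]
84 0.08 [26.8 -7.6]
332 0.101 [47.  -9.2]
136 0.121 [27.  -7.8]
131 0.146 [29.1 -8.3]
tool [26.4 -6.9]
```

Run:
```python
from h import *
im,P=cloud('wrist'); cv2.imwrite('pics/w4.png',im[...,::-1]); print(env.get_obs()['time_s'])
im,P=cloud('top'); c=im[180:240,275:340,::-1]; cv2.imwrite('pics/t4.png',cv2.resize(c,None,fx=6,fy=6,interpolation=2))
a=cv2.imread('pics/w4.png');b=cv2.resize(cv2.imread('pics/t4.png'),(240,222)); z=np.zeros((420,240,3),np.uint8); z[:222]=b; cv2.imwrite('pics/m4.png',np.hstack([a,z]))
```

```text
21.675
```

View pics/m4.png

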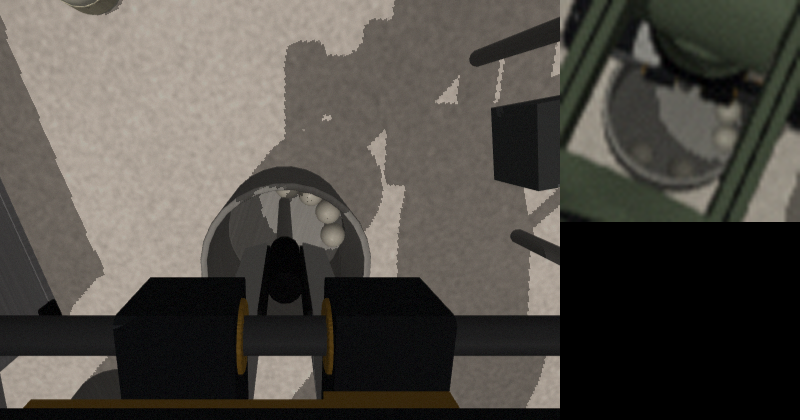

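The rod is at (285,220), upright again, with a chain of balls along the wall at (312,200), (328,213) and (332,235). Pushing the chain jams it, so I'll move single balls. I cross to the gap at θ≈161°, between the balls at 135° and −173°. The tool x axis already lies on that line.

```bash
python3 -m jog '[[1,-0.6,0,0,0],[1,-0.6,0,0,0],[1,-0.2,0,0,0],[1,0,0,0,0]]' |sed -n '2,4p'; python3 rod.py; python3 b.py
```

```text
tool_pos: [0.4787, -0.12, 0.3538]
tcp_rot: [3.103, -0.49, 0.001]
contact_force: [-0.0, -0.2, -0.7]
58 0.041 [-5.5  1.2]
71 0.06 [-5.9  1.8]
91 0.081 [-6.5  1.8]
112 0.101 [-7.  2.]
143 0.121 [-7.5  2.2]
117 0.147 [-6.9  1.5]
tool [-11.    4.2]
1947 [ 16. -32.  28.] ang -63
38 [-1.  0. 32.] ang 167
423 [-28.  28.  28.] ang 135
371 [-40.  -5.  28.] ang -173
18 [-48. -20.  30.] ang -157
rod [-11.   4.]
```

```bash
python3 -m jog '[[1,-0.4,0,0,0],[1,-0.4,0,0,0],[1,-0.34,0,0,0],[1,0,0,0,0]]' |sed -n '2,4p'; python3 rod.py|tail -7; python3 b.py
```

```text
tool_pos: [0.4451, -0.1097, 0.3536]
tcp_rot: [-3.103, 0.492, 0.0]
contact_force: [-0.2, 0.1, 0.2]
406 0.041 [-49.5  13.6]
497 0.06 [-49.8  12.7]
622 0.081 [-50.   12.9]
877 0.1 [-50.3  13.6]
144 0.121 [-41.3  12.3]
117 0.146 [-40.7  11.8]
tool [-44.4  14.6]
2124 [ 16. -32.  28.] ang -63
477 [-28.  28.  28.] ang 135
498 [-42.  -5.  28.] ang -173
40 [-35.  10.  32.] ang 164
21 [-49. -18.  31.] ang -160
23 [-52.   4.  32.] ang 176
rod [-44.  14.]
```

```bash
python3 -m jog '[[1,-0.1,0,0,0],[1,0.016,0.223,0,-1],[1,0.016,0.223,0,-1],[1,0.016,0.223,0,-1],[1,0.016,0.223,0,-1]]' |sed -n '2,4p'
python3 b.py
python3 -m jog '[[1,0.016,0.223,0,-1],[1,0.016,0.223,0,-0.5],[1,0,0,0,0]]' |sed -n '2,4p'
python3 b.py
```

```text
tool_pos: [0.4423, -0.1358, 0.3536]
tcp_rot: [-3.117, -0.39, 0.0]
contact_force: [0.3, -0.8, -0.9]
2051 [ 16. -31.  28.] ang -63
494 [-28.  29.  28.] ang 135
527 [-34. -23.  28.] ang -145
rod [-48. -12.]
tool_pos: [0.4461, -0.1461, 0.3525]
tcp_rot: [-3.052, -0.701, 0.007]
contact_force: [-2.9, 7.3, 3.1]
2532 [  7. -31.  28.] ang -77
502 [-28.  29.  28.] ang 135
28 [-51.  -8.  31.] ang -171
rod [-44. -22.]
```

```bash
python3 -m jog '[[1,0.016,-0.223,0,1],[1,0.016,-0.223,0,1],[1,0.016,-0.223,0,1],[1,0.016,-0.223,0,1],[1,0.016,-0.223,0,1]]' |sed -n '2,4p'
python3 -m jog '[[1,0.016,-0.223,0,1],[1,0.016,-0.223,0,1],[1,0.016,-0.223,0,1],[1,0.016,-0.223,0,1]]' |sed -n '2,4p'; python3 b.py
python3 -m jog '[[1,0.016,-0.223,0,1],[1,0.016,-0.223,0,1],[1,0.016,-0.223,0,1],[1,0.016,-0.223,0,1]]' |sed -n '2,4p'; python3 b.py
```

```text
tool_pos: [0.4439, -0.115, 0.3536]
tcp_rot: [-3.117, 0.393, 0.0]
contact_force: [0.7, -0.5, -1.0]
tool_pos: [0.4575, -0.0934, 0.3541]
tcp_rot: [2.883, -1.234, 0.005]
contact_force: [0.6, -6.4, -1.0]
2636 [  7. -31.  28.] ang -78
20 [-51.  -9.  32.] ang -170
423 [-21.  33.  29.] ang 123
rod [-32.  31.]
tool_pos: [0.4819, -0.0816, 0.355]
tcp_rot: [2.434, -1.982, 0.013]
contact_force: [1.6, -5.1, -0.7]
2613 [  6. -31.  28.] ang -79
43 [-3. 23. 31.] ang 98
110 [-14.  38.  27.] ang 111
27 [ 1. 41. 24.] ang 89
rod [-7. 43.]
```

One ball rolled cleanly, from −173° to −137°. On the way back the tip leaned in and slid past the next ball. I straighten the rod against the far balls, then come from the other side with the shaft against the wall.

```bash
sed -i 's/\*.0045/*.0045/' rod.py; python3 -m jog '[[1,0.7,0.1,0,0],[1,0.7,0,0,0],[1,0.5,0,0,0],[1,0.35,0,0,0],[1,0,0,0,0]]' |sed -n '1,4p'; python3 rod.py; python3 b.py
python3 -m jog '[[1,-0.4,0,0,0],[1,-0.4,0,0,0],[1,0,0,0,0]]' |sed -n '2,4p'; python3 rod.py; python3 b.py
```

```text
time_s: 26.38
tool_pos: [0.4914, -0.1464, 0.3531]
tcp_rot: [-2.439, 1.978, 0.006]
contact_force: [-0.9, 3.8, 1.0]
62 0.041 [  2.3 -26.7]
66 0.061 [  2.3 -26.5]
93 0.081 [  1.9 -26. ]
108 0.101 [  2.3 -25.6]
143 0.121 [  2.6 -25.3]
117 0.146 [  2.5 -26.4]
tool [  1.4 -21.6]
675 [ 34. -22.  28.] ang -32
894 [-17. -33.  28.] ang -118
rod [  1. -21.]
tool_pos: [0.4866, -0.1221, 0.3539]
tcp_rot: [2.443, -1.974, 0.002]
contact_force: [0.8, -0.4, -1.1]
60 0.04 [-1.3 -5.6]
72 0.06 [-1.7 -5. ]
93 0.081 [-1.2 -4.2]
107 0.101 [-1.9 -3.6]
146 0.12 [-2.  -2.9]
118 0.146 [-1.2 -3.2]
tool [-3.3  1.9]
2322 [  5. -31.  28.] ang -80
40 [ -0. -10.  32.] ang -91
rod [-3.  2.]
```

```bash
python3 -m jog '[[1,-0.4,-0.3,0,0],[1,-0.45,-0.3,0,0],[1,-0.44,-0.31,0,0],[1,0,0,0,0]]' |sed -n '2,4p'; python3 rod.py|tail -3
python3 -m jog '[[1,-0.1,0.2,0,0],[1,-0.07,0.211,0,0],[1,-0.043,0.219,0,0],[1,-0.012,0.223,0,0]]' |sed -n '2,4p'; python3 b.py
python3 -m jog '[[1,0.016,0.223,0,-1],[1,0.016,0.223,0,-1],[1,0.016,0.223,0,-1],[1,0.016,0.223,0,-1],[1,0.016,0.223,0,-1]]' |sed -n '2,4p'; python3 b.py
```

```text
tool_pos: [0.5058, -0.0782, 0.3536]
tcp_rot: [2.444, -1.974, -0.0]
contact_force: [0.2, -0.6, -0.4]
150 0.121 [17.2 41.3]
117 0.146 [17.7 40.6]
tool [15.6 45.7]
tool_pos: [0.4802, -0.08, 0.3557]
tcp_rot: [-2.441, 1.977, -0.018]
contact_force: [5.4, -4.4, -0.3]
2612 [  5. -31.  28.] ang -80
40 [-1. 27. 32.] ang 93
302 [-17.  36.  29.] ang 115
rod [-10.  44.]
tool_pos: [0.4517, -0.0974, 0.3553]
tcp_rot: [2.97, -1.016, 0.012]
contact_force: [2.6, -4.5, -0.8]
2094 [ 16. -32.  28.] ang -64
495 [-32. -27.  28.] ang -140
366 [-27.  28.  29.] ang 133
rod [-39.  27.]
```

The shaft touching the rim at r≈48 levers the tip inward. I'll flip the tool so the lean points outward and use a smaller command radius.

```bash
python3 -m jog '[[1,0.8,0,0,0],[1,0.7,0,0,-1],[1,0,0,0,-1],[1,0,0,0,-1],[1,0,0,0,-1]]' |sed -n '2p'
python3 -m jog '[[1,0,0,0,-1],[1,0,0,0,-1],[1,0,0,0,-1],[1,0,0,0,-1],[1,0,0,0,-1]]' |sed -n '2p'
python3 -m jog '[[1,0,0,0,-1],[1,0,0,0,-1],[1,0,0,0,-1],[1,0,0,0,-1],[1,0,0,0,-1]]' |sed -n '2p'
python3 -m jog '[[1,0,0,0,-1],[1,0,0,0,-1],[1,0,0,0,-1],[1,0,0,0,-0.6],[1,0,0,0,0]]' |sed -n '1,4p'; python3 rod.py; python3 b.py
```

```text
tool_pos: [0.4857, -0.1234, 0.3532]
tool_pos: [0.4856, -0.1233, 0.3533]
tool_pos: [0.4856, -0.1233, 0.3533]
time_s: 31.22
tool_pos: [0.4858, -0.1233, 0.3533]
tcp_rot: [-1.961, -2.451, 0.0]
contact_force: [-0.2, -0.2, -0.3]
64 0.04 [-7.  10.5]
77 0.06 [-6.7  9.2]
95 0.081 [-6.3  8. ]
121 0.101 [-6.   6.8]
154 0.121 [-5.5  5.8]
135 0.146 [-5.4  5.8]
tool [-4.1  1.1]
458 [-26.  32.  28.] ang 130
41 [-7. 15. 31.] ang 116
601 [-31. -27.  28.] ang -139
579 [ 40. -14.  27.] ang -19
rod [-4.  1.]
```

```bash
python3 -m jog '[[1,0.4,0.13,0,0],[1,0.4,0,0,0],[1,0.3,0,0,0],[1,0,0,0,0]]' |sed -n '2,4p'; python3 rod.py
python3 -m jog '[[1,-0.012,-0.173,0,-1],[1,-0.012,-0.173,0,-1],[1,-0.012,-0.173,0,-1]]' |sed -n '2,4p'; python3 b.py
python3 -m jog '[[1,-0.012,-0.173,0,-1],[1,-0.012,-0.173,0,-1],[1,-0.012,-0.173,0,-1]]' |sed -n '2,4p'; python3 b.py; python3 rod.py
```

```text
tool_pos: [0.4828, -0.0895, 0.3536]
tcp_rot: [-1.958, -2.456, 0.0]
contact_force: [0.6, -0.1, -0.8]
205 0.041 [-11.4  52.2]
253 0.061 [-11.3  52.1]
390 0.081 [-9.8 50.1]
919 0.1 [-9.3 48.6]
152 0.121 [-8.2 39.4]
133 0.146 [-8.  39.3]
tool [-7.1 34.6]
tool_pos: [0.4689, -0.0972, 0.3537]
tcp_rot: [1.4, 2.812, -0.0]
contact_force: [0.1, 0.8, -0.1]
129 [-33.  19.  28.] ang 150
402 [-32. -26.  28.] ang -141
39 [-22. -41.  24.] ang -118
rod [-21.  27.]
tool_pos: [0.4587, -0.1089, 0.3537]
tcp_rot: [0.788, 3.041, -0.0]
contact_force: [-0.7, 0.9, -1.6]
123 [-38.   4.  28.] ang 175
684 [-26. -32.  28.] ang -129
rod [-31.  15.]
212 0.04 [-47.1  24. ]
246 0.061 [-47.3  22.5]
400 0.081 [-44.4  19.7]
906 0.1 [-44.   19.3]
153 0.121 [-36.3  16.5]
134 0.146 [-36.3  16.7]
tool [-31.3  15.5]
```

Ball F rolled freely to 175°. I continue the same way, so it pushes its neighbours round too.

```bash
python3 -m jog '[[1,-0.012,-0.173,0,-1],[1,-0.012,-0.173,0,-1],[1,-0.012,-0.173,0,-1]]' |sed -n '1,4p'; python3 b.py; python3 rod.py | sed -n '1p;$p'
python3 -m jog '[[1,-0.012,-0.173,0,-1],[1,-0.012,-0.173,0,-1]]' |sed -n '2,4p'; python3 b.py; python3 rod.py| sed -n '1p;$p'
```

```text
time_s: 33.15
tool_pos: [0.4544, -0.122, 0.3535]
tcp_rot: [0.144, 3.137, 0.012]
contact_force: [1.4, 8.2, 0.7]
967 [-13. -36.  28.] ang -110
rod [-36.   2.]
213 0.04 [-51.5   2.4]
tool [-35.6   2.6]
tool_pos: [0.4543, -0.1299, 0.353]
tcp_rot: [0.293, -3.127, -0.028]
contact_force: [-0.3, 14.9, 6.0]
1072 [ -2. -38.  28.] ang -94
rod [-36.  -6.]
222 0.04 [-51.3  -9.2]
tool [-35.9  -5.5]
```

```bash
python3 -m jog '[[1,-0.012,-0.173,0,-1],[1,-0.012,-0.173,0,-1]]' |sed -n '1,4p'; python3 b.py; python3 rod.py| sed -n '1p;$p'
python3 - <<'E'
from h import *
im,P=cloud('wrist'); cv2.imwrite('pics/w5.png',im[...,::-1])
E
```

```text
time_s: 33.85
tool_pos: [0.4562, -0.139, 0.3519]
tcp_rot: [0.726, -3.051, -0.033]
contact_force: [-5.7, 14.0, 6.3]
1087 [  9. -36.  28.] ang -77
67 [-36.  -5.  27.] ang -173
rod [-34. -15.]
234 0.041 [-48.3 -21.2]
tool [-34.  -14.9]
```

View pics/w5.png

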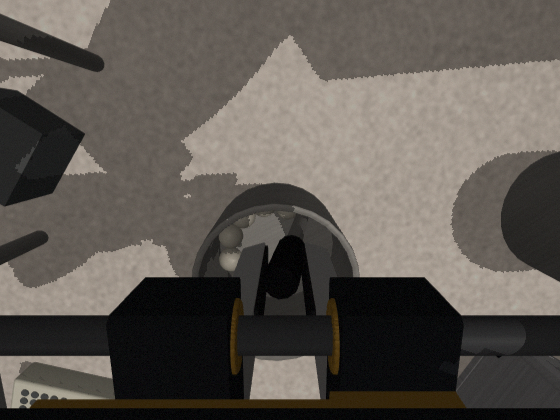

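```bash
python3 -m jog '[[1,-0.4,0,0,0],[1,-0.4,0,0,0],[1,-0.25,0,0,0],[1,0,0,0,0]]' |sed -n '1,4p'; python3 b.py; python3 rod.py
python3 - <<'E'
from h import *
im,P=cloud('top'); 
m=(np.hypot(P[...,0]-.489,P[...,1]+.122)<.05)&(P[...,2]<.034)&(P[...,2]>.02)
n,l=cv2.connectedComponents(m.astype(np.uint8))
for i in range(1,n):
    Q=P[l==i]; 
    if len(Q)>3: print('top',len(Q),((Q.mean(0)-[.489,-.122,0])*1000).round())
E
```

```text
time_s: 34.5
tool_pos: [0.4867, -0.1296, 0.3541]
tcp_rot: [-0.726, 3.056, -0.002]
contact_force: [-0.3, -0.5, -0.5]
1966 [ -2. -33.  28.] ang -93
300 [ -6. -15.  27.] ang -111
rod [-4. -5.]
37 0.04 [ 5.7 -3.7]
50 0.06 [ 4.2 -4.5]
61 0.08 [ 2.4 -4.9]
76 0.101 [ 1.  -5.7]
81 0.119 [-0.5 -6.5]
74 0.147 [-5.1 -8.6]
tool [-3.8 -5.3]
top 64 [-27. -31.  26.]
```

```bash
cat > b2.py <<'E'
from h import *
c0=np.array([.49,-.1245]); g=np.arange(-.044,.0441,.001); X,Y=np.meshgrid(g,g); ok=np.hypot(X,Y)<.0435; C=np.c_[X[ok],Y[ok],np.full(ok.sum(),.017)]
S0=np.array([[-21,-31],[-36,-1],[-16,31],[19,25],[18,-34],[34,-10]])
A=[]
for cam in('wrist','top'):
    P=cloud(cam)[1].reshape(-1,3); P=P[np.isfinite(P[:,0])]
    off=c0 if cam=='wrist' else np.array([.4885,-.122])
    P[:,:2]-=off; A.append(P[(np.hypot(P[:,0],P[:,1])<.051)&(P[:,2]>.011)&(P[:,2]<.0305)])
P=np.vstack([A[0],np.repeat(A[1],4,0)])
for i in range(6):
    D=np.linalg.norm(C[:,None]-P[None],axis=2); s=(abs(D-.011)<.0012).sum(1)-.7*(D<.009).sum(1); j=s.argmax()
    if s[j]<25: break
    print(int(s[j]),(C[j,:2]*1000).round(),'ang',round(np.degrees(np.arctan2(C[j,1],C[j,0]))),'r',(np.hypot(*C[j,:2])*1000).round(),'d0',np.linalg.norm(S0-C[j,:2]*1000,axis=1).round())
    P=P[D[j]>.0135]
E
python3 b2.py
```

```text
459 [ -6. -13.] ang -115 r 14.0 d0 [23. 32. 45. 45. 32. 40.]
452 [ 28. -32.] ang -49 r 43.0 d0 [49. 71. 77. 58. 10. 23.]
442 [-15. -39.] ang -111 r 42.0 d0 [10. 43. 70. 72. 33. 57.]
421 [  7. -41.] ang -80 r 42.0 d0 [30. 59. 76. 67. 13. 41.]
396 [-33. -26.] ang -142 r 42.0 d0 [13. 25. 59. 73. 52. 69.]
197 [ 40. -15.] ang -21 r 43.0 d0 [63. 77. 72. 45. 29.  8.]
```

The wall chain is now at −142°, −111°, −80°, −49° and −21°, with one ball popped into the middle. Three balls are surely moved and one is borderline. I now push from the chain's other end, with the lean again pointing outward.

```bash
python3 -m jog '[[1,0,0,0,1],[1,0,0,0,1],[1,-0.45,0.15,0,0],[1,-0.45,0,0,0],[1,-0.42,0,0,0]]' |sed -n '2p'
python3 -m jog '[[1,0.012,-0.165,0,1],[1,0.012,-0.165,0,1],[1,0.012,-0.165,0,1],[1,0.012,-0.165,0,1]]' |sed -n '1,4p';  python3 b2.py; python3 rod.py | sed -n '1p;$p'
python3 -m jog '[[1,0.012,-0.165,0,1],[1,0.012,-0.165,0,1],[1,0,0,0,0]]' |sed -n '1,4p';  python3 b2.py; python3 rod.py | sed -n '1p;$p'
```

```text
tool_pos: [0.5253, -0.1173, 0.3537]
time_s: 35.88
tool_pos: [0.5238, -0.1337, 0.3534]
tcp_rot: [0.584, 3.086, 0.021]
contact_force: [3.5, 12.8, -0.6]
575 [ -7. -14.] ang -117 r 16.0 d0 [22. 32. 46. 47. 32. 41.]
547 [-33. -26.] ang -142 r 42.0 d0 [13. 25. 59. 73. 52. 69.]
524 [  5. -42.] ang -83 r 42.0 d0 [28. 58. 76. 68. 15. 43.]
479 [ 38. -16.] ang -23 r 41.0 d0 [61. 76. 72. 45. 27.  7.]
444 [-16. -39.] ang -112 r 42.0 d0 [ 9. 43. 70. 73. 34. 58.]
429 [ 25. -34.] ang -54 r 42.0 d0 [46. 69. 77. 59.  7. 26.]
401 0.04 [ 52.3 -19.7]
tool [33.9 -9.2]
time_s: 36.4
tool_pos: [0.5203, -0.1424, 0.3544]
tcp_rot: [1.001, 2.972, 0.023]
contact_force: [6.5, 11.6, -1.5]
556 [ -7. -14.] ang -117 r 16.0 d0 [22. 32. 46. 47. 32. 41.]
545 [-33. -25.] ang -143 r 41.0 d0 [13. 24. 59. 72. 52. 69.]
511 [-16. -39.] ang -112 r 42.0 d0 [ 9. 43. 70. 73. 34. 58.]
473 [  6. -42.] ang -82 r 42.0 d0 [29. 59. 76. 68. 14. 43.]
465 [ 37. -17.] ang -25 r 41.0 d0 [60. 75. 72. 46. 25.  8.]
395 [ 25. -34.] ang -54 r 42.0 d0 [46. 69. 77. 59.  7. 26.]
384 0.041 [ 45.1 -33.6]
tool [ 30.4 -17.8]
```

Ball B now sits about 26 mm from its start. For margin I'll also push the chain's other end again, after checking the lean at the centre.

```bash
python3 -m jog '[[1,0.4,0,0,0],[1,0.4,0,0,0],[1,0.35,0,0,0],[1,0,0,0,0]]' |sed -n '1,4p'; python3 b2.py; python3 rod.py
```

```text
time_s: 37.05
tool_pos: [0.4896, -0.1247, 0.3535]
tcp_rot: [-1.001, -2.977, 0.001]
contact_force: [0.1, 0.1, -1.3]
539 [-33. -25.] ang -143 r 41.0 d0 [13. 24. 59. 72. 52. 69.]
437 [-10. -15.] ang -124 r 18.0 d0 [19. 30. 46. 49. 34. 44.]
420 [-15. -39.] ang -111 r 42.0 d0 [10. 43. 70. 72. 33. 57.]
333 [  6. -41.] ang -82 r 41.0 d0 [29. 58. 75. 67. 14. 42.]
116 [ 12. -10.] ang -40 r 16.0 d0 [39. 49. 50. 36. 25. 22.]
39 [-9.  2.] ang 167 r 9.0 d0 [35. 27. 30. 36. 45. 45.]
67 0.04 [-10.1   5.2]
81 0.06 [-8.9  4.2]
103 0.08 [-7.4  3.3]
126 0.1 [-6.   2.7]
165 0.121 [-4.7  1.6]
167 0.145 [-5.  2.]
tool [ 0.1 -0.8]
```

```bash
python3 -m jog '[[1,0.5,0,0,-1],[1,0,0,0,-1],[1,0,0,0,-1],[1,0,0,0,-1],[1,0,0,0,-1]]' |sed -n '2p'
python3 -m jog '[[1,0.4,-0.1,0,0],[1,0.35,-0.2,0,0],[1,-0.012,-0.165,0,-1],[1,-0.012,-0.165,0,-1]]' |sed -n '1,4p';  python3 rod.py | sed -n '1p;$p'
python3 -m jog '[[1,-0.012,-0.165,0,-1],[1,-0.012,-0.165,0,-1],[1,-0.012,-0.165,0,-1],[1,0,0,0,0]]' |sed -n '1,4p'; 
python3 -m jog '[[1,-0.4,0,0,0],[1,-0.35,0,0,0],[1,-0.35,0,0,0],[1,0,0,0,0]]' |sed -n '1,4p'; python3 b2.py; python3 rod.py
```

```text
tool_pos: [0.4783, -0.1163, 0.3537]
time_s: 38.33
tool_pos: [0.4575, -0.1356, 0.3538]
tcp_rot: [-0.515, 3.097, 0.004]
contact_force: [1.0, 4.7, 0.1]
207 0.041 [-49.6 -18. ]
tool [-32.4 -11.4]
time_s: 38.88
tool_pos: [0.4627, -0.1457, 0.3524]
tcp_rot: [1.138, -2.921, -0.025]
contact_force: [-6.8, 10.0, 8.3]
time_s: 39.38
tool_pos: [0.4903, -0.1258, 0.354]
tcp_rot: [-1.146, 2.924, -0.002]
contact_force: [-0.0, -0.5, 0.1]
462 [ 11. -39.] ang -74 r 41.0 d0 [33. 60. 75. 64.  9. 37.]
448 [ 16. -11.] ang -35 r 19.0 d0 [42. 53. 53. 36. 23. 18.]
405 [ 30. -28.] ang -43 r 41.0 d0 [51. 71. 75. 54. 13. 18.]
323 [40.  0.] ang 0 r 40.0 d0 [68. 76. 64. 33. 40. 12.]
146 [14. 17.] ang 51 r 22.0 d0 [59. 53. 33.  9. 51. 34.]
28 [-5. -7.] ang -126 r 9.0 d0 [29. 32. 40. 40. 35. 39.]
65 0.041 [ -9.6 -10.6]
83 0.06 [-8.3 -9.6]
98 0.08 [-7.1 -8.9]
125 0.101 [-5.7 -8. ]
163 0.12 [-4.7 -7. ]
160 0.145 [-4.6 -7.8]
tool [-0.3 -1.6]
```

```bash
python3 -m jog '[[1,0.4,0,0,0],[1,0.4,0,0,0],[1,0.3,0.03,0,0],[1,-0.012,-0.165,0,-1],[1,-0.012,-0.165,0,0]]' |sed -n '1,4p';  python3 rod.py | sed -n '1p;$p'
python3 -m jog '[[1,-0.034,-0.161,0,0],[1,-0.056,-0.155,0,0],[1,-0.077,-0.146,0,0],[1,-0.097,-0.133,0,0],[1,0,0,0,0]]' |sed -n '1,4p'; python3 b2.py
python3 -m jog '[[1,-0.3,0.2,0,0],[1,-0.3,0.2,0,0],[1,-0.2,0.2,0,0],[1,0,0,0,0]]' |sed -n '1,4p'; python3 b2.py; python3 rod.py|tail -1
```

```text
time_s: 40.15
tool_pos: [0.4855, -0.1226, 0.3525]
tcp_rot: [1.286, -2.838, 0.038]
contact_force: [0.3, -0.4, 0.4]
69 0.04 [-15.3 -18. ]
tool [-4.1  1. ]
time_s: 40.83
tool_pos: [0.5047, -0.1289, 0.3524]
tcp_rot: [1.284, -2.838, 0.039]
contact_force: [-0.1, 0.8, -1.0]
478 [ 12. -40.] ang -73 r 42.0 d0 [34. 62. 76. 65.  8. 37.]
427 [14. 16.] ang 49 r 21.0 d0 [59. 53. 34. 10. 50. 33.]
417 [ 30. -28.] ang -43 r 41.0 d0 [51. 71. 75. 54. 13. 18.]
148 [41. -1.] ang -1 r 41.0 d0 [69. 77. 65. 34. 40. 11.]
145 [ 16. -10.] ang -32 r 19.0 d0 [43. 53. 52. 35. 24. 18.]
31 [  8. -24.] ang -72 r 25.0 d0 [30. 50. 60. 50. 14. 30.]
time_s: 41.42
tool_pos: [0.5066, -0.0979, 0.3513]
tcp_rot: [1.286, -2.837, 0.039]
contact_force: [-0.1, 0.1, -0.1]
508 [ 12. -40.] ang -73 r 42.0 d0 [34. 62. 76. 65.  8. 37.]
445 [ 30. -28.] ang -43 r 41.0 d0 [51. 71. 75. 54. 13. 18.]
442 [20.  2.] ang 6 r 20.0 d0 [53. 56. 46. 23. 36. 18.]
417 [42.  1.] ang 1 r 42.0 d0 [71. 78. 65. 33. 42. 14.]
248 [11. 24.] ang 65 r 26.0 d0 [64. 53. 28.  8. 58. 41.]
246 [34. 24.] ang 35 r 42.0 d0 [78. 74. 50. 15. 60. 34.]
tool [16.6 25.7]
```

```bash
python3 -m jog '[[1,0,0,0,1],[1,0,0,0,1],[1,0,0,0,1],[1,0,0,0,1],[1,0,0,0,1]]'|sed -n '1,3p'
python3 - <<'E'
from h import *
o=env.get_obs(); print(o['qpos'].round(3))
E
python3 rod.py
```

```text
time_s: 42.2
tool_pos: [0.5068, -0.0993, 0.3515]
tcp_rot: [0.228, -3.117, 0.051]
[-0.351  0.136  1.739 -0.038  1.267 -2.057]
273 0.04 [22.9 46.9]
275 0.06 [18.3 48.7]
295 0.08 [15.1 50.2]
444 0.1 [18.5 52. ]
156 0.12 [ 9.5 14.5]
183 0.144 [ 8.7 15.2]
tool [16.8 25.2]
```

```bash
cat > g.py <<'E'
from h import *
o=env.get_obs(); M=R.from_rotvec(o['tcp_rot']).as_matrix(); p=o['tool_pos']+.18*M[:,2]; c=np.array([.49,-.1245,0])
print('grasp rel',((p-c)*1000).round(1),'xang',np.degrees(np.arctan2(M[1,0],M[0,0])).round(1),'zax',M[:,2].round(3),'q',o['qpos'].round(2),'t',o['time_s'])
E
python3 g.py
python3 -m jog '[[1,0,0,0,1],[1,0,0,0,1],[1,0,0,0,1],[1,0,0,0,1],[1,0,0,0,1]]'|sed -n '2,3p'
python3 -m jog '[[1,0,0,0,1],[1,0,0,0,1],[1,0,0,0,1],[1,0,0,0,1],[1,0,0,0,1]]'|sed -n '2,3p'
python3 -m jog '[[1,0,0,0,1],[1,0,0,0,1],[1,0,0,0,1],[1,0,0,0,1],[1,0,0,0,1]]'|sed -n '2,3p'
python3 -m jog '[[1,0,0,0,1],[1,0,0,0,1],[1,0,0,0,1],[1,0,0,0,1],[1,0,0,0,1]]'|sed -n '2,3p'
python3 -m jog '[[1,0,0,0,1],[1,0,0,0,1],[1,0,0,0,1],[1,0,0,0,1],[1,0,0,0,1]]'|sed -n '2,4p'
python3 g.py; python3 b2.py; python3 rod.py
```

```text
grasp rel [ 14.4  19.2 171.6] xang -171.8 zax [-0.013 -0.034 -0.999] q [-0.35  0.14  1.74 -0.04  1.27 -2.05] t 42.25
tool_pos: [0.5061, -0.0995, 0.3512]
tcp_rot: [-0.85, -3.017, 0.06]
tool_pos: [0.5042, -0.0991, 0.35]
tcp_rot: [-1.833, -2.548, 0.066]
tool_pos: [0.5027, -0.098, 0.3499]
tcp_rot: [2.591, 1.766, -0.068]
tool_pos: [0.5042, -0.0972, 0.3503]
tcp_rot: [3.026, 0.769, -0.048]
tool_pos: [0.5067, -0.0992, 0.3515]
tcp_rot: [3.091, -0.311, -0.015]
contact_force: [-0.8, 0.2, -1.1]
grasp rel [ 14.4  19.2 171.6] xang -11.5 zax [-0.013 -0.034 -0.999] q [-0.35  0.14  1.74 -0.04  1.27  1.43] t 45.375
441 [23. -2.] ang -5 r 23.0 d0 [53. 59. 51. 27. 32. 14.]
439 [  6. -42.] ang -82 r 42.0 d0 [29. 59. 76. 68. 14. 43.]
422 [  6. -19.] ang -72 r 20.0 d0 [30. 46. 55. 46. 19. 29.]
407 [ 27. -33.] ang -51 r 43.0 d0 [48. 71. 77. 59.  9. 24.]
272 [ 39. -16.] ang -22 r 42.0 d0 [62. 76. 72. 46. 28.  8.]
242 [41.  9.] ang 12 r 42.0 d0 [74. 78. 61. 27. 49. 20.]
106 0.04 [12.6 19. ]
131 0.06 [13.  19.1]
166 0.081 [13.8 30.8]
638 0.101 [21.3 47.2]
108 0.119 [15.  15.5]
169 0.145 [18.  15.8]
tool [16.7 25.4]
```

All six balls are located now. Every ball is more than 22 mm from start places 0 to 3 (29, 46, 51 and 27 mm at least), so at least four have moved whichever ball is which. I release the rod and rise.

```bash
python3 -m jog '[[0,0,0,0,0],[0,0,0,0,0],[0,0,0,0,0],[0,0,0,0,0],[0,0,0,0,0]]' |sed -n '1,2p;4,6p'
python3 -m jog '[[0,0,0,-0.7,0],[0,0,0,-1,0],[0,0,0,-1,0],[0,0,0,-0.6,0]]' |sed -n '1,2p;4,6p'
python3 - <<'E'
from h import *
im,P=cloud('wrist'); cv2.imwrite('pics/w6.png',im[...,::-1]); tips('wrist','rod_tip'); cloud('side'); tips('side','rod_grip','lid_handle','lid_hinge')
E
python3 g.py
```

```text
time_s: 46.15
tool_pos: [0.5067, -0.0989, 0.3514]
contact_force: [0.5, -0.3, 0.2]
grip_width: 0.657
grasp_force: 0.0
time_s: 46.65
tool_pos: [0.5082, -0.0955, 0.4521]
contact_force: [-0.3, 0.9, -0.2]
grip_width: 1.0
grasp_force: 0.0
wrist rod_tip [(0.94, [0.41, -0.327, 0.004]), (0.86, [0.584, -0.324, -0.003]), (0.64, [0.502, -0.111, 0.004])]
side rod_grip [(0.73, [0.417, -0.329, 0.216]), (0.62, [0.581, -0.325, 0.214]), (0.45, [0.492, -0.122, 0.098]), (0.44, [0.501, -0.108, 0.159])]
side lid_handle [(0.59, [0.512, 0.256, 0.177])]
side lid_hinge [(0.83, [0.719, 0.243, 0.124])]
grasp rel [ 14.7  23.2 268.8] xang -11.3 zax [-0.016 -0.033 -0.999] q [-0.34  0.05  1.62 -0.04  1.47  1.43] t 46.95
```

View pics/w6.png

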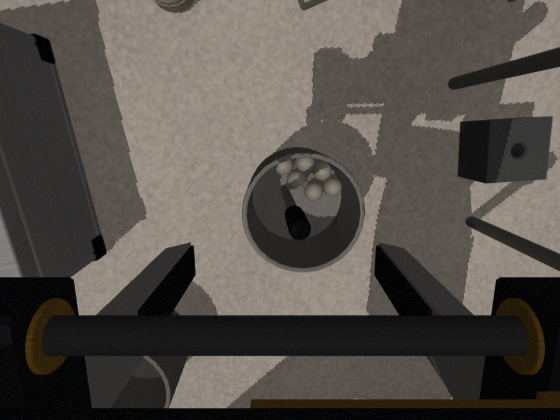

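The rod at (296,220) stands free in the pot, and all six balls lie at (285–335, 160–190). Next is the lid, turning while I travel.

```bash
python3 -m jog '[[0,-0.157,-0.784,0,-1],[0,-0.046,-0.799,0,-1],[0,0.066,-0.797,0,-1],[0,0.176,-0.78,0,-1],[0,0.283,-0.748,0,-1]]' |sed -n '2,4p'
python3 -m jog '[[0,0.384,-0.702,0,-1],[0,0.478,-0.641,0,-1],[0,0.563,-0.569,0,-1],[0,0.636,-0.485,0,-1],[0,0.698,-0.392,0,-1]]' |sed -n '2,4p'
python3 -m jog '[[0,0.745,-0.291,0,-1],[0,0.779,-0.184,0,-1],[0,0.8,-0.05,0,-0.3],[0,0,0,0,0]]' |sed -n '1,4p'
cat > l.py <<'E'
from h import *
o=env.get_obs(); M=R.from_rotvec(o['tcp_rot']).as_matrix(); p=o['tool_pos']+.18*M[:,2]
print('t',o['time_s'],'grasp',p.round(4),'xax',M[:,0].round(3),'zax',M[:,2].round(3))
for cam in('wrist','top'):
    im,P=cloud(cam); tips(cam,'lid_handle','lid_hinge')
    for m in env.silhouettes('lid_handle',cam)[:1]:
        pass
    Q=P.reshape(-1,3); Q=Q[np.isfinite(Q[:,0])]; Q=Q[(abs(Q[:,0]-.51)<.03)&(abs(Q[:,1]-.256)<.065)&(Q[:,2]>.17)&(Q[:,2]<.19)]
    if len(Q)>20:
        d=cv2.fitLine(Q[:,:2].astype(np.float32),cv2.DIST_HUBER,0,.01,.01).ravel(); print(cam,len(Q),'bar mid',((Q.min(0)+Q.max(0))/2).round(4),'mean',Q.mean(0).round(4),'dir',d[:2].round(3),'y',Q[:,1].min().round(3),Q[:,1].max().round(3),'ztop',np.percentile(Q[:,2],98).round(4))
        need=Q.mean(0)-p; print('need world',need.round(4),'tool units',(M.T@need/.03).round(2))
E
python3 l.py
```

```text
tool_pos: [0.5077, 0.0251, 0.4446]
tcp_rot: [3.015, 0.778, -0.038]
contact_force: [0.3, -0.2, 0.3]
tool_pos: [0.5077, 0.145, 0.4405]
tcp_rot: [2.574, 1.767, -0.051]
contact_force: [0.3, -0.2, -0.5]
time_s: 48.7
tool_pos: [0.5084, 0.2172, 0.4381]
tcp_rot: [2.265, 2.156, -0.056]
contact_force: [-0.1, 0.3, -0.2]
t 48.7 grasp [0.5054 0.211  0.2583] xax [ 0.049  0.998 -0.035] zax [-0.017 -0.034 -0.999]
wrist lid_handle [(0.63, [0.506, 0.257, 0.176])]
wrist lid_hinge [(0.97, [0.714, 0.244, 0.12])]
wrist 2883 bar mid [0.5076 0.255  0.1815] mean [0.5079 0.2584 0.1824] dir [0.058 0.998] y 0.2 0.31 ztop 0.1846
need world [ 0.0025  0.0474 -0.0758] tool units [1.67 0.04 2.47]
top lid_handle [(0.84, [0.509, 0.256, 0.178])]
top lid_hinge [(0.97, [0.717, 0.244, 0.122])]
top 46 bar mid [0.5018 0.2217 0.1834] mean [0.5018 0.217  0.1829] dir [ 0.039 -0.999] y 0.203 0.24 ztop 0.1885
need world [-0.0037  0.006  -0.0754] tool units [ 0.28 -0.09  2.51]
```

```bash
python3 -m jog '[[0.6,0.8,0.05,0,0],[0.6,0.76,0,0.4,0],[0.6,0,0,0.8,0],[0.6,0,0,0.8,0],[0.6,0,0,0.6,0]]' 40 |sed -n '1,6p'
python3 -m jog '[[1,0,0,0,0],[1,0,0,0,0],[1,0,0,0,0],[1,0,0,0,0],[1,0,0,0,0]]' 40 ; python3 g.py
```

```text
time_s: 49.72
tool_pos: [0.5111, 0.2606, 0.3581]
tcp_rot: [2.266, 2.155, -0.055]
contact_force: [0.3, -0.1, -0.1]
grip_width: 0.501
grasp_force: 0.0
time_s: 50.35
tool_pos: [0.5103, 0.2607, 0.3614]
tcp_rot: [2.269, 2.156, -0.056]
contact_force: [-7.2, -0.2, 6.2]
grip_width: 0.103
grasp_force: 40.0
grasp rel [ 17.  379.2 181.5] xang 87.1 zax [-0.018 -0.033 -0.999] q [ 0.33  0.25  1.58 -0.03  1.34  0.39] t 50.35
```

```bash
python3 -m jog '[[1,-0.021,0.183,-0.607,0],[1,-0.02,0.234,-0.587,0],[1,-0.02,0.284,-0.565,0],[1,0,0,0,0]]'
python3 -m jog '[[1,-0.019,0.335,-0.539,0],[1,-0.018,0.378,-0.506,0],[1,-0.016,0.419,-0.474,0],[1,0,0,0,0]]'
```

```text
time_s: 50.85
tool_pos: [0.5319, 0.2594, 0.4141]
tcp_rot: [2.269, 2.156, -0.058]
contact_force: [-9.2, 0.5, 1.4]
grip_width: 0.107
grasp_force: 40.0
time_s: 51.35
tool_pos: [0.5664, 0.2575, 0.4607]
tcp_rot: [2.269, 2.156, -0.058]
contact_force: [-11.2, -1.2, 5.4]
grip_width: 0.103
grasp_force: 40.0
```

```bash
python3 -m jog '[[1,-0.015,0.463,-0.431,0],[1,-0.014,0.497,-0.395,0],[1,-0.012,0.528,-0.345,0],[1,0,0,0,0],[1,0,0,0,0]]'
cat > a.py <<'E'
from h import *
o=env.get_obs(); M=R.from_rotvec(o['tcp_rot']).as_matrix(); p=o['tool_pos']+.18*M[:,2]
for hx in(.714,.717,.719):
    u=(hx-p[0])/.9985; w=p[2]-.120; print(hx,'grasp',p.round(4),'r',np.hypot(u,w).round(4),'theta',np.degrees(np.arctan2(57,-210)-np.arctan2(w,-u)).round(1))
for cam in('top','side'):
    im,P=cloud(cam); cv2.imwrite(f'pics/{cam}7.png',im[...,::-1]); ms=env.silhouettes('lid',cam); print(cam,[round(m['conf'],2) for m in ms])
    if ms:
        Q=P[ms[0]['mask']]; Q=Q[np.isfinite(Q[:,0])&(Q[:,2]>.13)&(Q[:,2]<.33)]
        best=0;rng=np.random.default_rng(0)
        for _ in range(400):
            a,b,c=Q[rng.choice(len(Q),3,False)]; n=np.cross(b-a,c-a); L=np.linalg.norm(n)
            if L<1e-5: continue
            n/=L; k=(abs((Q-a)@n)<.003).sum()
            if k>best: best,nn=k,n
        print(len(Q),best,'normal',nn.round(3),'tilt',np.degrees(np.arccos(abs(nn[2]))).round(1))
E
python3 a.py
```

```text
time_s: 51.98
tool_pos: [0.6113, 0.2549, 0.4971]
tcp_rot: [2.267, 2.154, -0.053]
contact_force: [-9.8, -1.9, 10.9]
grip_width: 0.106
grasp_force: 40.0
0.714 grasp [0.6086 0.2488 0.3172] r 0.2237 theta 46.6
0.717 grasp [0.6086 0.2488 0.3172] r 0.2251 theta 46.0
0.719 grasp [0.6086 0.2488 0.3172] r 0.2261 theta 45.5
top [0.81]
4240 3447 normal [ 0.706 -0.046  0.707] tilt 45.0
side [0.8]
1240 597 normal [-0.713  0.032 -0.7  ] tilt 45.6
```

```bash
python3 -m jog '[[1,0,0,0,0],[1,0,0,0,0],[1,0,0,0,0],[1,0,0,0,0]]'; python3 a.py | tail -4; python3 -c "
from h import *
cloud('side'); tips('side','rod_grip','rod_tip')"
```

```text
time_s: 52.68
tool_pos: [0.6111, 0.2549, 0.4969]
tcp_rot: [2.267, 2.154, -0.054]
contact_force: [-8.7, -1.4, 10.7]
grip_width: 0.103
grasp_force: 40.0
top [0.61]
4193 3435 normal [-0.705  0.042 -0.708] tilt 44.9
side [0.86]
1254 603 normal [-0.711  0.032 -0.702] tilt 45.4
side rod_grip [(0.75, [0.5, -0.105, 0.16]), (0.67, [0.414, -0.328, 0.215]), (0.56, [0.58, -0.323, 0.212])]
side rod_tip [(0.93, [0.578, -0.324, 0.001]), (0.59, [0.414, -0.327, -0.0]), (0.2, [0.494, -0.12, 0.099])]
```

View pics/side7.png

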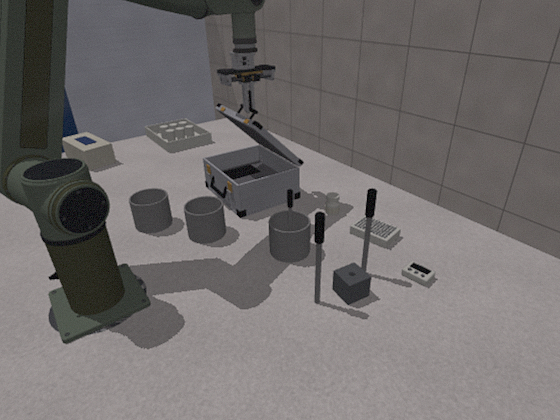

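The side view shows the lid held at 45° by the gripper at (248,110), and the rod standing in the pot at (290,205). The lid is still, so I hand in.

```bash
python3 -c "
from cell import env
print(env.job_done())"
```

```text
the job is handed in; nothing more can be done
None
```

I handed the job in at about 53 s with the lid held still at about 45° in the gripper, the rod loose in the pot, and all six balls inside when I last looked; by my measurements at least four balls had moved more than 22 mm, and the hand-in returned no verdict.

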